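# Switch off the lamp dock and snap the cap onto its stud

## Task

The reading lamp has been taken off its desk dock and the bare contact stud must be covered. First turn the dock's dimmer knob anticlockwise (seen from above) to its end stop, then pick up the loose round snap cap, set it upright over the stud and press it straight down until it clicks home, and keep pressing firmly after the click: finish while the gripper still presses the cap down on its sprung seat, without letting go. Leave the hand bell standing where it is.

Things in the scene. Friction and masses are not known exactly. Their poses are not given: they have to be found in the camera images.
- dock: fixed low walnut console of the desk lamp, 104 (x) x 244 (y) x 32 mm high with a dark metal top plate; origin at the centre of its underside on the desk, z up. The dimmer knob stands on its -y half (62 mm from the centre), the contact stud on its +y half (62 mm from the centre). It lies turned by its yaw.
- dimmer_grip (a point): on the dimmer knob's turning axis, at the height to grip it: 70 mm above the desk, 7 mm below the top of the upright grip bar (black, 46 mm long, 14 mm thick), whose foot is a round disc, 48 mm diameter, 23 mm below this point. A small white line on the bar's top is its pointer
- dimmer (a joint): angle of the dimmer knob, rad: 0 = fully anticlockwise end stop (off); grows as it is turned clockwise seen from above, up to 4.7. At 0 the grip bar lies along the dock's x axis; at value q it is turned by -q about z from that. Turns against about 0.04 N m of friction and stays where it is left.
- seat_centre (a point): fixed point on the stud's axis at the level of the unpressed top of the sprung seat ring (steel, 49 mm diameter, round the stud's foot), 41 mm above the desk; z up. Placed over the stud, the cap's rim meets the stud's balls about 10 mm above this level; pushing on takes about 10 N at most, then the force drops, the cap clicks down and its rim meets the seat ring
- stud_top (a point): centre of the stud's flat top, 18 mm above seat_centre. The stud is an upright brass post, 29 mm diameter, the top 5 mm tapering to 21 mm. Three spring-loaded balls stick out 3.5 mm from it all round, 9.1 mm above seat_centre: the cap clicks over them
- seat_ring (a joint): how far the sprung seat ring is pressed down, m: 0 = free, 0.004 = fully down. Stiffness 2500 N/m, so 0.002 means 5 N of push. The ring can only be reached by the cap once the cap has clicked over the balls
- cap_centre (a point): centre (half-way up) of the loose snap cap, 50 mm high, about 120 g, standing upright on the desk, open side down; z is its axis. A round brass skirt, 46 mm diameter, 27 mm high, with a flat shoulder; from it rises a round grip, 22 mm diameter, 23 mm high. The opening below is 32 mm wide inside a round lip, 22 mm deep. Clicked home, this point is 25 mm above seat_centre, lower while pressed
- ink_bottle_centre (a point): bystander to keep clear of: ink bottle with a black cap, 62 x 62 x 60 mm, fixed to the desk, point half-way up
- brass_bell_centre (a point): bystander: small brass hand bell with a dark upright handle, 67 mm diameter, 95 mm high, point half-way up; leave it alone
There are look-alikes about, which are no part of the job. Of the things shaped like the part that bears cap_centre, the brass one is meant.

How it is judged:
By the outcome, as a careful person would: the job done as asked, in the order asked, and still so for the second after the job is handed in, while the arm keeps its last pose, push and grip.
It also fails if it takes over 56 s, if anything falls off the work surface, if the arm or the gripper's body presses on something with over 40 N, if the wrist force passes 120 N, or if a joint passes its speed limit or range.

## Robot

A 6-joint arm with a two-finger parallel gripper is mounted at the origin on the work surface; the furniture and walls round the work are solid. World frame = base frame: x ahead of the robot, y to its left, z up, the work surface at z = 0. Lengths are in m, angles in rad, forces in N, time in s.
With the tool pointing down it reaches from about 0.25 to 0.725 m from the base axis. Payload 4 kg.
Tool frame: the origin (TCP) lies between the finger pads; the fingertips stand 11 mm ahead of it and the grasp point (between the pads) lies 8 mm behind it (tcp_to_tips is the z of the fingertips in the tool frame, in m); z points along the fingers, y is the direction in which the jaws open and shut (so a half turn about z gives the same grasp; the last joint's range is limited). The gripper opens to 85 mm and grips with 20 to 120 N. Pads are 22 mm wide; open, the fingers measure 114 mm over their backs; the gripper's body (76 mm by 85 mm) begins 54 mm behind the grasp point. The pads swing forward as they close: fully open they stand 13 mm farther back than shut.
Start: joints at [1.346, 0.241, 0.005, 1.335, 0, 1.571], TCP at [0.111, 0.487, 0.242] pointing down, gripper open.
Joint ranges: [-2.72, 2.72], [-1.05, 1.87], [-1.09, 1.28], [-1.99, 2.15], [-1.42, 1.44], [-3.14, 3.14]. Speed limits (rad/s): [2.79, 2.79, 3.14, 3.14, 3.14, 3.14].

## Interface

Orientations are given as a unit quaternion [x, y, z, w].
In Python, from workcell import * gives the robot as it stands.
- The arm moves only by the tool move_arm, never from a script. Its argument "moves" is a list that holds one entry, the list of rows, each a list of 7 numbers: the shift along the world's x, y, z in units of 500 mm (1.0 is 500 mm), then the turn, a rotation vector about the world's x, y, z in units of 30 degrees (1.0 is 30 degrees), then the closure, from -1 (fully open) to 1 (shut), so that 0 is half open. A call has 1 to 8 rows; each row shifts and turns the pose as measured when the row begins; what a row does not reach is not made up. A row lasts 1/12 s, in which the tool goes at most 41.7 mm and 7.16 degrees, less where a joint would pass 70% of its speed; a pose out of reach is approached as far as the arm can. A call with a number of a shift or a turn outside -1 to 1 is refused whole. A call with a gripper value outside its range is refused whole. The fingers move at their own pace and stop on an object; the grip force is fixed at half the most. Time passes only in rows, so rows that do not move let the fingers close. It gives the time, the measured TCP pose, the force and the opening at its end, in the units of the state.
- get_obs(): the state, without advancing time (a new reading comes with each control period).
- camera(name): name is "side" or "top"; returns a dict with "pixels" (480x640x3 uint8, red, green, blue), "range_z" (480x640 float32, m along the optical axis (not along the pixel's ray), 0 where there is no reading), "fx", "fy", "cx", "cy" (pixels), "distortion" ([k1, k2, p1, p2, k3] as OpenCV has them; the pictures are not rectified), "extrinsics" (4x4, takes a point from camera to world coordinates). Camera axes: x right, y down, z forward; pixel columns grow to the right and rows downward; lengths in m; the calibration is good to about 2 mm. A picture is of the moment at which its call begins.
- job_done(): hands the job in, once; it reports no verdict.
The state is a dict: "clock": time; "joint_pos": joint angles; "joint_vel": joint speeds; "tau": joint torques, N m; "eef_pos": TCP position; "tool_rot": TCP orientation; "ft_force": force on the tool from outside, world axes, zero at the start; "ft_torque": the same for the moment, N m; "grip_width": finger opening in m.
Only numpy, scipy, OpenCV 4.12 (cv2) and the standard library are available. Lean on these libraries where they do the work, as an engineer would, in place of code of your own. Each camera call takes 0.05 s, during which the arm holds its last target.

## Working session

There is one attempt and no reset: what is moved stays moved. The work goes in short steps, Python scripts to look and compute and a tool call to move; the robot and the scene stay as the last step left them, time stands still between calls to the robot, and variables do not carry over. Pictures are saved under pics/ and viewed, and the job is handed in when it is done.

Besides the shell and the picture viewer there is one more tool, called after "Call:" as a command line: name --argument value ..., lists and objects as JSON in quotes. move_arm: Moves the arm, as the interface text tells. Shifts and turns lie within -1 to 1; 1 stands for 500 mm of shift or 30 degrees of turn. Its arguments: {"type":"object","properties":{"moves":{"type":"array","items":{"type":"array","items":{"type":"array","items":{"type":"number"}}}}},"required":["moves"]}

```bash
mkdir -p pics; cat > h.py <<'E'
from workcell import *
import numpy as np, cv2
def snap(n,tag):
    c=camera(n); np.savez(f'pics/{tag}.npz',**{k:np.array(v) for k,v in c.items()})
    cv2.imwrite(f'pics/{tag}.png',c['pixels'][:,:,::-1]); return c
def load(tag): return dict(np.load(f'pics/{tag}.npz'))
def px(c,u,v,z=None,plane=None):
    K=np.array([[c['fx'],0,c['cx']],[0,c['fy'],c['cy']],[0,0,1]],float)
    n=cv2.undistortPoints(np.array([[[u,v]]],float),K,np.array(c['distortion'],float))[0,0]
    E=np.array(c['extrinsics']); d=np.array([n[0],n[1],1.])
    if plane is not None:
        r=E[:3,:3]@d; s=(plane-E[2,3])/r[2]; return E[:3,3]+s*r
    if z is None:
        w=c['range_z'][int(v)-1:int(v)+2,int(u)-1:int(u)+2]; z=np.median(w[w>0]) if (w>0).any() else 0
    return (E@np.append(d*z,1))[:3]
def cloud(c):
    K=np.array([[c['fx'],0,c['cx']],[0,c['fy'],c['cy']],[0,0,1]],float)
    H,W=c['range_z'].shape; g=np.stack(np.meshgrid(np.arange(W),np.arange(H)),-1).reshape(-1,1,2).astype(float)
    n=cv2.undistortPoints(g,K,np.array(c['distortion'],float)).reshape(H,W,2)
    z=c['range_z']; P=np.dstack([n[...,0]*z,n[...,1]*z,z]); E=np.array(c['extrinsics'])
    P=P@E[:3,:3].T+E[:3,3]; P[z<=0]=np.nan; return P
def crop(tag,u0,v0,u1,v1,k,out):
    im=cv2.imread(f'pics/{tag}.png')[v0:v1,u0:u1]; cv2.imwrite(f'pics/{out}.png',cv2.resize(im,None,fx=k,fy=k,interpolation=cv2.INTER_CUBIC))
E
python3 - <<'E'
from h import *
for n in('top','side'):
    c=snap(n,n+'0'); print(np.array(c['extrinsics']).round(3))
print(get_obs())
E
```

```text
[[ 0.025 -0.995  0.101  0.464]
 [-1.    -0.027 -0.016 -0.031]
 [ 0.019 -0.101 -0.995  1.17 ]
 [ 0.     0.     0.     1.   ]]
[[ 0.98  -0.075  0.187  0.343]
 [-0.201 -0.412  0.889 -1.157]
 [ 0.01  -0.908 -0.418  0.613]
 [ 0.     0.     0.     1.   ]]
{'clock': 0.1, 'joint_pos': array([1.34599723e+00, 2.41348872e-01, 3.87748395e-03, 1.33522947e+00,
       1.57670949e-05, 1.57079407e+00]), 'joint_vel': array([ 8.51473094e-05, -7.08120428e-04,  4.34027470e-03, -6.52860150e-04,
        1.43534534e-03, -1.21120324e-04]), 'tau': array([-4.19856788e-04, -3.73138154e+01,  2.53009969e+01,  1.08571211e-02,
       -1.51632963e-05, -1.65089335e-05]), 'eef_pos': array([0.11132866, 0.4868865 , 0.24150344]), 'tool_rot': array([ 1.12161865e-01,  9.93689493e-01, -9.45369786e-04, -1.14643576e-04]), 'ft_force': array([ 0.53363803,  0.27096286, -0.87351898]), 'ft_torque': array([ 0.03352381, -0.02210594,  0.01405228]), 'grip_width': 0.08534356729251802}
```

View pics/top0.png

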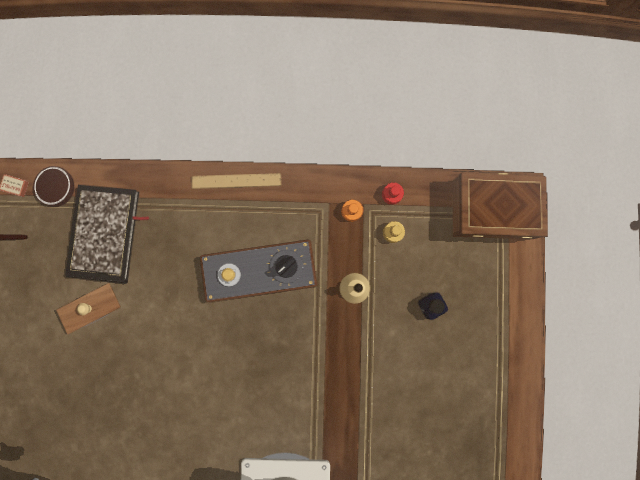

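View pics/side0.png

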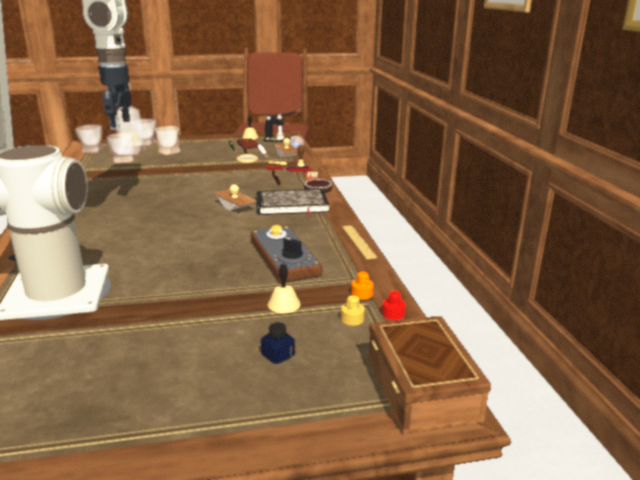

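```bash
python3 - <<'E'
from h import *
crop('top0',190,170,450,330,3,'c1'); crop('top0',50,270,130,340,7,'c2');crop('side0',230,210,420,370,4,'c3')
c=load('top0')
for n,u,v in [('cap?',394,231),('orange',352,210),('red',394,192),('bell',358,288),('ink',433,305),('stud',229,274),('knob',285,267),('blk',84,309),('dock corner',202,258),('d2',308,241)]:
    print(n,px(c,u,v).round(4))
E
```

```text
cap? [ 0.5966 -0.2156  0.0498]
orange [ 0.6396 -0.1248  0.0484]
red [ 0.6816 -0.2152  0.0484]
bell [ 0.4729 -0.1361  0.0941]
ink [ 0.4407 -0.2993  0.0582]
stud [0.4955 0.1316 0.0581]
knob [0.5125 0.0137 0.0786]
blk [0.4117 0.437  0.067 ]
dock corner [0.5289 0.195  0.0338]
d2 [ 0.5719 -0.0323  0.0316]
```

View pics/c1.png

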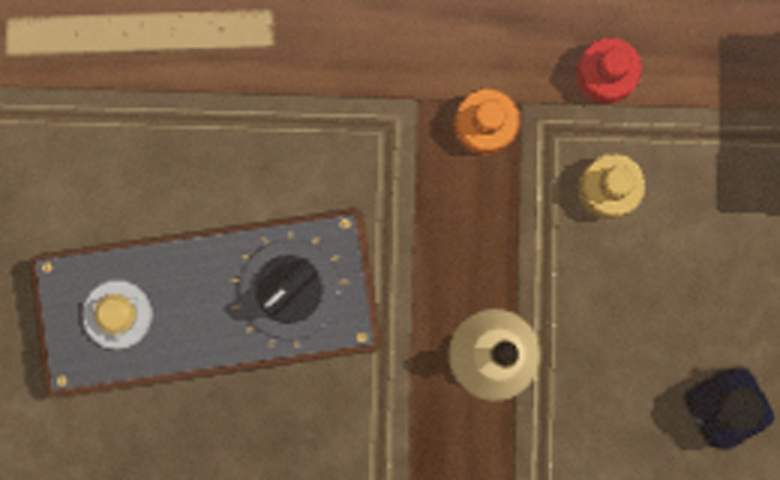

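View pics/c2.png

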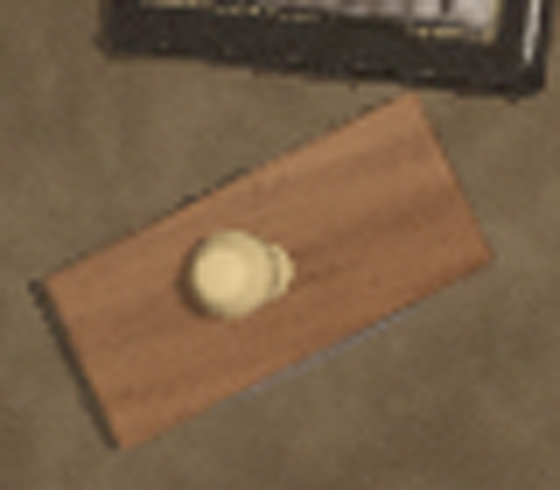

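View pics/c3.png

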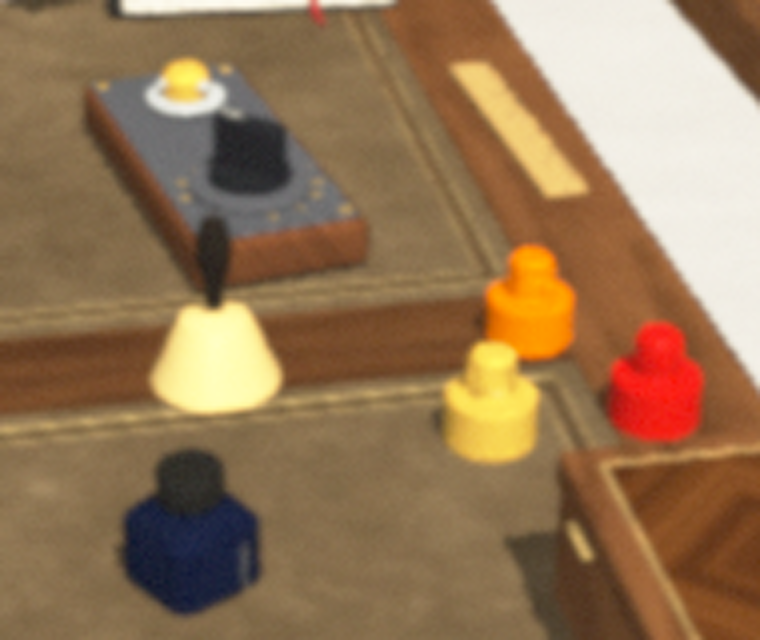

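```bash
cat > fit.py <<'E'
from h import *
from scipy.optimize import least_squares
def circ(xy):
    f=lambda p:np.hypot(xy[:,0]-p[0],xy[:,1]-p[1])-p[2]
    return least_squares(f,[*xy.mean(0),.02],loss='soft_l1',f_scale=.001).x
c=load('top0');P=cloud(c).reshape(-1,3)
P=P[~np.isnan(P).any(1)]
m=(abs(P[:,0]-.51)<.12)&(abs(P[:,1]-.08)<.2)
D=P[m]; T=D[(D[:,2]>.026)&(D[:,2]<.1)]
T=T[(T[:,1]>-.08)&(T[:,1]<.24)]
r=cv2.minAreaRect((T[:,:2]*1000).astype(np.float32)); print(r, 'plate z',np.median(T[:,2]))
for n,cx,cy,zl,zh,rad in [('studtop',.4955,.1316,.055,.065,.025),('ring',.4955,.1316,.036,.05,.04),('bar',.5125,.0137,.07,.09,.04),('knobdisc',.5125,.0137,.04,.056,.04),('capgrip',.5966,-.2156,.044,.06,.03),('capsh',.5966,-.2156,.022,.032,.04),('bell',.475,-.136,.03,.11,.06),('desk',.4,.0,-.02,.02,.05)]:
    Q=P[(np.hypot(P[:,0]-cx,P[:,1]-cy)<rad)&(P[:,2]>zl)&(P[:,2]<zh)]
    print(n,len(Q),Q.mean(0).round(4),'mid',((Q.max(0)+Q.min(0))/2).round(4),'size',(Q.max(0)-Q.min(0)).round(4), cv2.minAreaRect((Q[:,:2]*1000).astype(np.float32)) if len(Q)>4 else '')
E
python3 fit.py; python3 -c "
from h import *
crop('top0',190,230,330,310,5,'c4')"
```

```text
((505.3392639160156, 75.01235961914062), (104.46842956542969, 244.0854949951172), 10.05667781829834) plate z 0.03428157440081825
studtop 138 [0.4948 0.1346 0.0585] mid [0.4945 0.1352 0.0594] size [0.0274 0.0275 0.0087] ((494.3866882324219, 135.06283569335938), (27.284400939941406, 27.444522857666016), 1.4218251705169678)
ring 349 [0.495  0.1336 0.0403] mid [0.4971 0.1324 0.0426] size [0.0751 0.0767 0.0131] ((496.2434997558594, 131.95021057128906), (75.15618133544922, 75.40220642089844), 81.59043884277344)
bar 149 [0.5164 0.0134 0.0767] mid [0.5168 0.0139 0.0769] size [0.0378 0.0368 0.0121] ((516.3784790039062, 13.548686027526855), (13.564830780029297, 43.944271087646484), 45.92588424682617)
knobdisc 417 [0.5152 0.0139 0.045 ] mid [0.5142 0.0132 0.0473] size [0.0728 0.0684 0.0146] ((514.5767822265625, 14.354484558105469), (67.0784912109375, 66.5146713256836), 17.978408813476562)
capgrip 83 [ 0.5991 -0.2195  0.0491] mid [ 0.5992 -0.2205  0.0491] size [0.0213 0.0225 0.0101] ((598.7137451171875, -219.80682373046875), (21.450666427612305, 20.45539093017578), 36.04640579223633)
capsh 240 [ 0.598  -0.2183  0.0265] mid [ 0.5996 -0.2197  0.027 ] size [0.0446 0.0448 0.0096] ((599.6256713867188, -219.6569366455078), (44.817909240722656, 44.60260772705078), 89.60440826416016)
bell 313 [ 0.4737 -0.1354  0.0472] mid [ 0.4734 -0.1359  0.0642] size [0.043  0.0432 0.0683] ((474.0167541503906, -136.35894775390625), (42.12876892089844, 43.03361892700195), 69.91877746582031)
desk 1633 [ 3.999e-01  1.000e-04 -3.000e-04] mid [0.3993 0.0004 0.0013] size [0.0984 0.0972 0.0168] ((399.1337585449219, 0.5354957580566406), (98.13322448730469, 96.9122085571289), 1.4136728048324585)
```

View pics/c4.png

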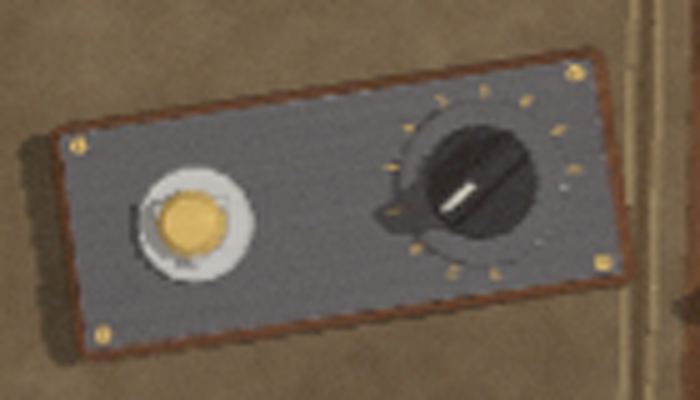

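Call:
move_arm --moves '[[[0.052,-0.061,0,0,0,-0.1,-1],[0.052,-0.061,0,0,0,-0.1,-1],[0.052,-0.061,0,0,0,-0.1,-1],[0.052,-0.061,0,0,0,-0.1,-1],[0.052,-0.061,0,0,0,-0.1,-1],[0.052,-0.061,0,0,0,-0.1,-1],[0.052,-0.061,0,0,0,-0.1,-1],[0.052,-0.061,0,0,0,-0.1,-1]]]'

```text
clock: 0.77
eef_pos: [0.3188, 0.2368, 0.2369]
tool_rot: [0.316, 0.949, -0.003, -0.002]
ft_force: [0.8, 1.4, 0.0]
grip_width: 0.0859
```

Call:
move_arm --moves '[[[0.05,-0.056,0,0,0,-0.03,-1],[0.05,-0.056,0,0,0,-0.03,-1],[0.05,-0.056,0,0,0,-0.03,-1],[0.05,-0.056,0,0,0,-0.03,-1],[0.05,-0.056,0,0,0,-0.03,-1],[0.05,-0.056,0,0,0,-0.03,-1],[0.05,-0.056,0,0,0,-0.03,-1],[0.044,-0.056,0,0,0,-0.03,-1]]]'

```text
clock: 1.43
eef_pos: [0.5211, -0.0027, 0.2348]
tool_rot: [0.38, 0.925, -0.003, -0.004]
ft_force: [0.2, 0.9, 0.4]
grip_width: 0.0852
```

```bash
cat > st.py <<'E'
from h import *
from scipy.spatial.transform import Rotation as R
def st():
    o=get_obs(); M=R.from_quat(o['tool_rot']).as_matrix()
    print('t',round(o['clock'],2),'p',o['eef_pos'].round(4),'yaw_y',np.degrees(np.arctan2(M[1,1],M[0,1])).round(2),'z',M[:,2].round(4),'F',o['ft_force'].round(1),'T',o['ft_torque'].round(2),'w',round(o['grip_width'],4),'j',o['joint_pos'].round(2))
    return o
if __name__=='__main__': st()
E
python3 st.py
```

```text
t 1.43 p [ 0.5211 -0.0027  0.2348] yaw_y 45.28 z [-0.0095 -0.0024 -1.    ] F [0.2 0.9 0.4] T [ 0.05 -0.11  0.05] w 0.0852 j [-0.    0.29  0.06  1.34 -0.    0.78]
```

Call:
move_arm --moves '[[[-0.005,0.017,-0.05,0.005,-0.018,0.02,-1],[-0.005,0.017,-0.05,0,0,0,-1],[0,0,-0.06,0,0,0,-1],[0,0,-0.04,0,0,0,-1],[0,0,0,0,0,0,-1]]]'

```text
clock: 1.85
eef_pos: [0.5223, 0.005, 0.1304]
tool_rot: [0.383, 0.924, 0.0, 0.003]
ft_force: [-0.6, 0.9, -0.9]
grip_width: 0.0855
```

```bash
python3 st.py
```

```text
t 1.85 p [0.5223 0.005  0.1304] yaw_y 44.97 z [ 0.0061 -0.0021 -1.    ] F [-0.6  0.9 -0.9] T [-0.02  0.06 -0.01] w 0.0855 j [ 0.01  0.36 -0.14  1.07 -0.    0.8 ]
```

Call:
move_arm --moves '[[[-0.012,0.018,0,0.004,0.01,0.03,-1],[0,0,0,0,0,0,-1],[0,0,0,0,0,0,-1]]]'

```text
clock: 2.1
eef_pos: [0.5149, 0.0149, 0.1304]
tool_rot: [0.375, 0.927, -0.0, -0.001]
ft_force: [-0.4, -0.9, 0.3]
grip_width: 0.0856
```

```bash
python3 st.py
```

```text
t 2.1 p [0.5149 0.0149 0.1304] yaw_y 45.96 z [-3.1e-03  4.0e-04 -1.0e+00] F [-0.4 -0.9  0.3] T [ 0.05 -0.04 -0.03] w 0.0856 j [ 0.03  0.35 -0.15  1.08  0.    0.8 ]
```

Call:
move_arm --moves '[[[0.003,-0.002,-0.05,0,-0.005,0,-1],[0,0,-0.05,0,0,0,-1],[0,0,-0.025,0,0,0,-1],[0,0,0,0,0,0,-1]]]'

```text
clock: 2.43
eef_pos: [0.5229, 0.0155, 0.0747]
tool_rot: [0.374, 0.928, 0.004, 0.008]
ft_force: [-1.4, 0.1, -0.1]
grip_width: 0.0855
```

```bash
python3 st.py; python3 -c "
from h import *
snap('side','s1');crop('s1',220,180,350,300,5,'s1c')"
```

```text
t 2.43 p [0.5229 0.0155 0.0747] yaw_y 46.13 z [ 1.750e-02  8.000e-04 -9.998e-01] F [-1.4  0.1 -0.1] T [0.03 0.01 0.01] w 0.0855 j [ 0.03  0.41 -0.22  0.92  0.    0.8 ]
```

View pics/s1c.png

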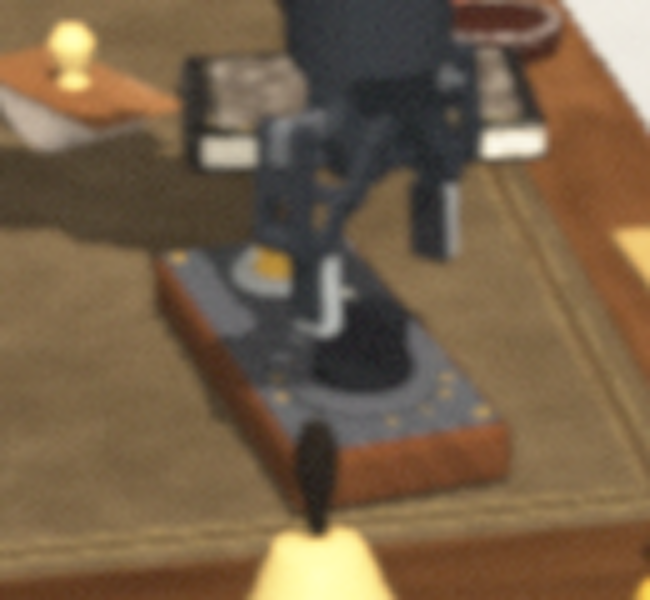

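Call:
move_arm --moves '[[[-0.013,-0.003,-0.012,0,0.033,0,-1],[0,0,0,0,0,0,-1],[0,0,0,0,0,0,-1]]]'

```text
clock: 2.73
eef_pos: [0.5197, 0.0144, 0.0739]
tool_rot: [0.373, 0.928, 0.002, 0.003]
ft_force: [1.0, -0.5, 1.2]
grip_width: 0.0853
```

```bash
python3 st.py
```

```text
t 2.73 p [0.5197 0.0144 0.0739] yaw_y 46.17 z [ 0.0074  0.0011 -1.    ] F [ 1.  -0.5  1.2] T [ 0.01 -0.05  0.  ] w 0.0853 j [ 0.03  0.41 -0.22  0.93  0.    0.79]
```

Call:
move_arm --moves '[[[-0.008,-0.001,-0.02,0,0.015,0,-1],[0,0,0,0,0,0,-1],[0,0,0,0,0,0,-1]]]'

```text
clock: 2.98
eef_pos: [0.5172, 0.0138, 0.0654]
tool_rot: [0.373, 0.928, 0.001, 0.001]
ft_force: [0.4, 0.3, 0.7]
grip_width: 0.0852
```

```bash
python3 st.py
```

```text
t 2.98 p [0.5172 0.0138 0.0654] yaw_y 46.17 z [ 0.0036  0.0012 -1.    ] F [0.4 0.3 0.7] T [-0.02  0.   -0.01] w 0.0852 j [ 0.03  0.42 -0.24  0.91  0.    0.79]
```

Close on the bar.

Call:
move_arm --moves '[[[-0.001,0,-0.002,0,0.005,0,1],[0,0,0,0,0,0,1],[0,0,0,0,0,0,1],[0,0,0,0,0,0,1],[0,0,0,0,0,0,1],[0,0,0,0,0,0,1],[0,0,0,0,0,0,1],[0,0,0,0,0,0,1]]]'

```text
clock: 3.65
eef_pos: [0.5141, 0.011, 0.0647]
tool_rot: [0.374, 0.927, -0.003, -0.001]
ft_force: [1.0, 0.3, -3.0]
grip_width: 0.0127
```

```bash
python3 st.py
```

```text
t 3.65 p [0.5141 0.011  0.0647] yaw_y 46.06 z [-0.0039 -0.005  -1.    ] F [ 1.   0.3 -3. ] T [ 0.19 -0.21  0.04] w 0.0127 j [ 0.02  0.42 -0.24  0.92 -0.    0.79]
```

Call:
move_arm --moves '[[[0,0,0,0,0,0.15,1],[0,0,0,0,0,0.2,1],[0,0,0,0,0,0.2,1],[0,0,0,0,0,0.2,1],[0,0,0,0,0,0.2,1],[0,0,0,0,0,0.2,1],[0,0,0,0,0,0.15,1],[0,0,0,0,0,0.1,1]]]'

```text
clock: 4.32
eef_pos: [0.5137, 0.01, 0.0647]
tool_rot: [0.0, 1.0, -0.004, 0.0]
ft_force: [-0.2, -0.3, 0.9]
grip_width: 0.0129
```

```bash
python3 st.py
```

```text
t 4.32 p [0.5137 0.01   0.0647] yaw_y 89.98 z [ 0.     -0.0082 -1.    ] F [-0.2 -0.3  0.9] T [ 0.01  0.05 -0.06] w 0.0129 j [ 0.02  0.42 -0.24  0.91 -0.01  0.02]
```

Call:
move_arm --moves '[[[0,0,0,0,0,0.15,1],[0,0,0,0,0,0.15,1],[0,0,0,0,0,0.1,1],[0,0,0,0,0,0.08,1],[0,0,0,0,0,0.08,1]]]'

```text
clock: 4.73
eef_pos: [0.5137, 0.0097, 0.0648]
tool_rot: [-0.145, 0.989, -0.003, 0.001]
ft_force: [-0.5, 2.0, 0.6]
grip_width: 0.0129
```

```bash
python3 st.py
```

```text
t 4.73 p [0.5137 0.0097 0.0648] yaw_y 106.73 z [ 0.0022 -0.0062 -1.    ] F [-0.5  2.   0.6] T [ 0.43  0.2  -3.08] w 0.0129 j [ 0.02  0.41 -0.24  0.91 -0.01 -0.27]
```

Call:
move_arm --moves '[[[0,0,0,0,0,0,-1],[0,0,0,0,0,0,-1],[0,0,0,0,0,0,-1],[0,0,0,0,0,0,-1],[0,0,0.03,0,0,0,-1],[0,0,0.08,0,0,0,-1],[0,0,0.08,0,0,0,-1],[0,0,0.05,0,0,0,-1]]]'

```text
clock: 5.4
eef_pos: [0.5062, 0.01, 0.1807]
tool_rot: [-0.146, 0.989, -0.002, -0.009]
ft_force: [1.2, 0.3, -0.3]
grip_width: 0.0853
```

```bash
python3 st.py;  python3 -c "
from h import *
snap('side','s2');crop('s2',220,180,350,300,5,'s2c');snap('top','t2');crop('t2',190,220,330,320,5,'t2c')"
```

```text
t 5.4 p [0.5062 0.01   0.1807] yaw_y 106.84 z [-0.0176 -0.0072 -0.9998] F [ 1.2  0.3 -0.3] T [ 0.08 -0.05  0.01] w 0.0853 j [ 0.02  0.3  -0.08  1.21 -0.01 -0.27]
```

View pics/s2c.png

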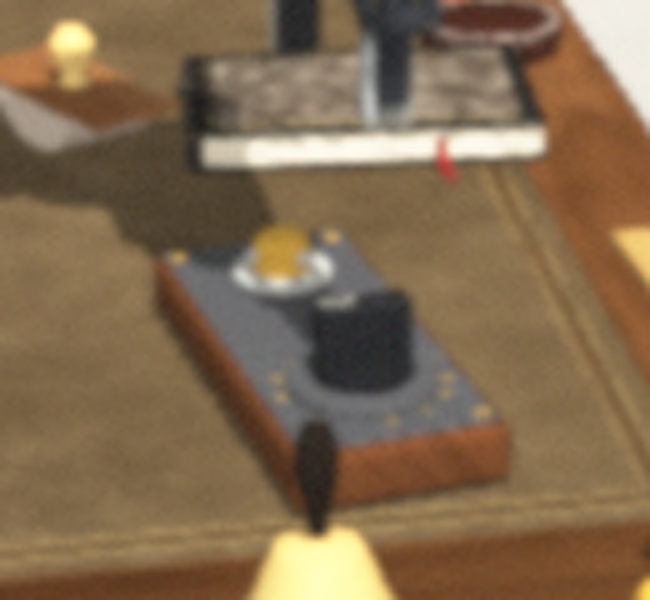

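View pics/t2c.png

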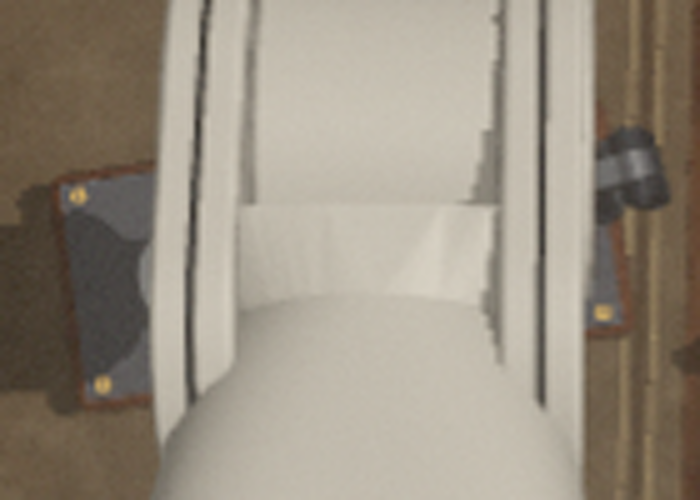

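```bash
python3 - <<'E'
from h import *
for tag in('s2','t2'):
  c=load(tag);P=cloud(c).reshape(-1,3);P=P[~np.isnan(P).any(1)]
  for n,cx,cy,zl,zh,rad in [('studtop',.4955,.1346,.056,.065,.025),('bar',.5155,.0137,.07,.09,.04),('capgrip',.599,-.22,.045,.06,.025),('capsh',.599,-.22,.005,.026,.04),('desk',.42,0,-.02,.02,.04),('orange',.64,-.13,.045,.06,.025)]:
    Q=P[(np.hypot(P[:,0]-cx,P[:,1]-cy)<rad)&(P[:,2]>zl)&(P[:,2]<zh)]
    if len(Q)<5: print(tag,n,len(Q));continue
    print(tag,n,len(Q),'mean',Q.mean(0).round(4),'mid',((Q.max(0)+Q.min(0))/2).round(4),'size',(Q.max(0)-Q.min(0)).round(4), cv2.minAreaRect((Q[:,:2]*1000).astype(np.float32))[1:])
E
```

```text
s2 studtop 36 mean [0.4944 0.1262 0.0581] mid [0.4951 0.1273 0.0588] size [0.0205 0.0281 0.0055] ((28.62955093383789, 19.733375549316406), 82.91932678222656)
s2 bar 87 mean [0.5164 0.0034 0.0749] mid [0.5167 0.0035 0.0741] size [0.0444 0.0212 0.008 ] ((44.75212860107422, 18.43527603149414), 11.257680892944336)
s2 capgrip 65 mean [ 0.5989 -0.2295  0.0485] mid [ 0.5995 -0.2282  0.0484] size [0.0218 0.0244 0.0065] ((21.537277221679688, 20.926525115966797), 47.77618408203125)
s2 capsh 260 mean [ 0.5954 -0.2411  0.0171] mid [ 0.6001 -0.2275  0.0155] size [0.0462 0.0492 0.0209] ((41.47803497314453, 44.78790283203125), 57.05531692504883)
s2 desk 453 mean [ 0.4196 -0.0009 -0.0008] mid [ 4.198e-01  3.000e-04 -1.000e-03] size [0.0777 0.0793 0.0075] ((78.34964752197266, 76.57342529296875), 64.05496978759766)
s2 orange 52 mean [ 0.6441 -0.1361  0.0486] mid [ 0.6438 -0.1358  0.0486] size [0.0198 0.0238 0.0072] ((20.737316131591797, 20.887256622314453), 32.13709259033203)
t2 studtop 0
t2 bar 0
t2 capgrip 82 mean [ 0.5993 -0.2192  0.049 ] mid [ 0.5993 -0.22    0.0493] size [0.0219 0.0222 0.0085] ((21.07292938232422, 21.19039535522461), 25.73617172241211)
t2 capsh 144 mean [ 0.596  -0.2163  0.0211] mid [ 0.5993 -0.2221  0.0155] size [0.0455 0.0648 0.0209] ((53.16013717651367, 50.024776458740234), 71.61367797851562)
t2 desk 64 mean [ 4.218e-01 -3.460e-02 -2.000e-04] mid [ 4.228e-01 -3.500e-02 -2.000e-04] size [0.0437 0.0074 0.0131] ((43.760650634765625, 6.6262311935424805), 1.4876642227172852)
t2 orange 81 mean [ 0.6445 -0.1258  0.0494] mid [ 0.6443 -0.1258  0.0498] size [0.0219 0.02   0.0091] ((22.021326065063477, 19.612651824951172), 3.202378511428833)
```

```bash
python3 - <<'E'
from h import *
c=load('t2');P=cloud(c).reshape(-1,3);P=P[~np.isnan(P).any(1)]
Q=P[(P[:,0]>.5)&(P[:,0]<.8)&(P[:,1]<-.26)&(P[:,1]>-.52)&(P[:,2]>.03)]
print(Q.min(0),Q.max(0))
for a in np.arange(100,180,10):
    for s in(1,-1):
        d=s*np.array([np.cos(np.radians(a)),np.sin(np.radians(a))]); p=np.array([.598,-.2235])+d*.05
        R=P[P[:,2]>.02]; R=R[np.hypot(R[:,0]-.598,R[:,1]+.2215)>.035]
        print(a,s,round(np.hypot(*(R[:,:2]-p).T).min(),3),end=' ')
    print()
E
```

```text
[ 0.58912864 -0.51991326  0.03015078] [ 0.72914437 -0.35274789  0.08514269]
100 1 0.051 100 -1 0.074 
110 1 0.059 110 -1 0.066 
120 1 0.067 120 -1 0.058 
130 1 0.076 130 -1 0.049 
140 1 0.078 140 -1 0.041 
150 1 0.077 150 -1 0.032 
160 1 0.08 160 -1 0.025 
170 1 0.084 170 -1 0.019
```

Call:
move_arm --moves '[[[0.025,-0.064,0,0.014,-0.034,0,-1],[0.025,-0.064,0,0,0,0,-1],[0.025,-0.064,0,0,0,0,-1],[0.025,-0.064,0,0,0,0,-1],[0.025,-0.064,0,0,0,0,-1],[0.025,-0.064,-0.01,0,0,0,-1],[0.025,-0.06,-0.03,0,0,0,-1],[0,0,0,0,0,0,-1]]]'

```text
clock: 6.17
eef_pos: [0.5971, -0.2177, 0.1581]
tool_rot: [-0.152, 0.988, 0.0, 0.004]
ft_force: [-0.5, 0.9, -0.3]
grip_width: 0.0853
```

```bash
python3 st.py;python3 -c "
from h import *
snap('top','t3');crop('t3',190,220,330,320,5,'t3c')"; sed -i "s/load('top0')/load('t3')/" fit.py; python3 fit.py
```

```text
t 6.17 p [ 0.5971 -0.2177  0.1581] yaw_y 107.51 z [ 0.0072  0.0016 -1.    ] F [-0.5  0.9 -0.3] T [0.06 0.02 0.04] w 0.0853 j [-0.35  0.55  0.24  1.26  0.   -0.66]
((505.45037841796875, 74.86856842041016), (104.42182922363281, 243.82150268554688), 10.097737312316895) plate z 0.034139419781182845
studtop 134 [0.4944 0.1339 0.0589] mid [0.4934 0.1349 0.0598] size [0.0293 0.0279 0.0093] ((494.13067626953125, 134.48468017578125), (28.48287582397461, 25.417001724243164), 64.73944854736328)
ring 359 [0.4949 0.1318 0.0402] mid [0.4962 0.1315 0.0419] size [0.0773 0.0759 0.0117] ((496.2239990234375, 131.50596618652344), (77.05094146728516, 75.29228210449219), 2.45687198638916)
bar 146 [0.5161 0.0138 0.0768] mid [0.5157 0.014  0.0768] size [0.0435 0.0177 0.0099] ((516.059326171875, 13.774564743041992), (44.63377380371094, 13.839523315429688), 9.757092475891113)
knobdisc 430 [0.5159 0.0137 0.0446] mid [0.5164 0.0134 0.0466] size [0.0684 0.0682 0.0132] ((516.38134765625, 14.211029052734375), (68.11461639404297, 68.0434341430664), 73.14987182617188)
capgrip 13 [ 0.5928 -0.2216  0.0481] mid [ 0.5948 -0.2214  0.0481] size [0.0134 0.0096 0.007 ] ((594.7295532226562, -222.47882080078125), (8.600128173828125, 14.3153657913208), 71.30643463134766)
capsh 107 [ 0.587  -0.2204  0.0265] mid [ 0.5914 -0.2208  0.0269] size [0.0281 0.0418 0.0095] ((588.86474609375, -219.24363708496094), (41.36511993408203, 24.5352840423584), 75.89717102050781)
bell 313 [ 0.4733 -0.135   0.0473] mid [ 0.4734 -0.1368  0.0636] size [0.043  0.0411 0.0666] ((473.35552978515625, -136.8731689453125), (42.90419387817383, 40.951210021972656), 1.1195493936538696)
desk 1636 [ 3.998e-01  0.000e+00 -3.000e-04] mid [ 3.993e-01 -4.000e-04  2.000e-04] size [0.0984 0.099  0.0154] ((399.16864013671875, -0.5735740661621094), (98.14421081542969, 98.80342102050781), 1.4622045755386353)
```

View pics/t3c.png

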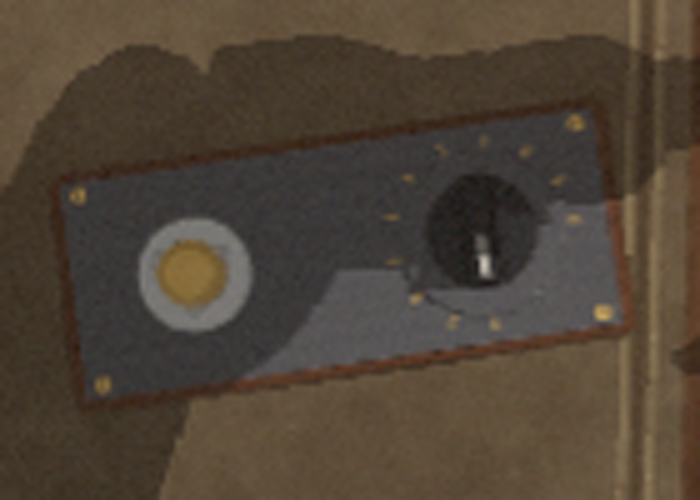

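Call:
move_arm --moves '[[[0,-0.012,-0.04,0,0.012,0,-1],[0,0,-0.06,0,0,0,-1],[0,0,-0.05,0,0,0,-1],[0,0,-0.03,0,0,0,-1],[0,0,0,0,0,0,-1],[0,0,0,0,0,0,-1]]]'

```text
clock: 6.72
eef_pos: [0.5939, -0.2171, 0.0643]
tool_rot: [-0.154, 0.988, 0.003, -0.001]
ft_force: [0.6, -0.1, 0.6]
grip_width: 0.0854
```

```bash
python3 st.py
```

```text
t 6.72 p [ 0.5939 -0.2171  0.0643] yaw_y 107.73 z [-0.0028  0.0065 -1.    ] F [ 0.6 -0.1  0.6] T [ 0.03 -0.02  0.02] w 0.0854 j [-0.35  0.62  0.12  1.07  0.01 -0.66]
```

Call:
move_arm --moves '[[[0.008,-0.014,-0.02,-0.012,-0.005,0,-1],[0,0,-0.02,0,0,0,-1],[0,0,0,0,0,0,-1],[0,0,0,0,0,0,-1]]]'

```text
clock: 7.05
eef_pos: [0.6003, -0.2235, 0.0461]
tool_rot: [-0.155, 0.988, -0.001, 0.002]
ft_force: [0.3, -0.3, 0.8]
grip_width: 0.0859
```

```bash
python3 st.py; python3 -c "
from h import *
snap('side','s4');crop('s4',290,230,420,340,5,'s4c')"
```

```text
t 7.05 p [ 0.6003 -0.2235  0.0461] yaw_y 107.88 z [ 0.0047 -0.002  -1.    ] F [ 0.3 -0.3  0.8] T [0.   0.02 0.  ] w 0.0859 j [-0.36  0.65  0.11  1.03 -0.   -0.67]
```

View pics/s4c.png

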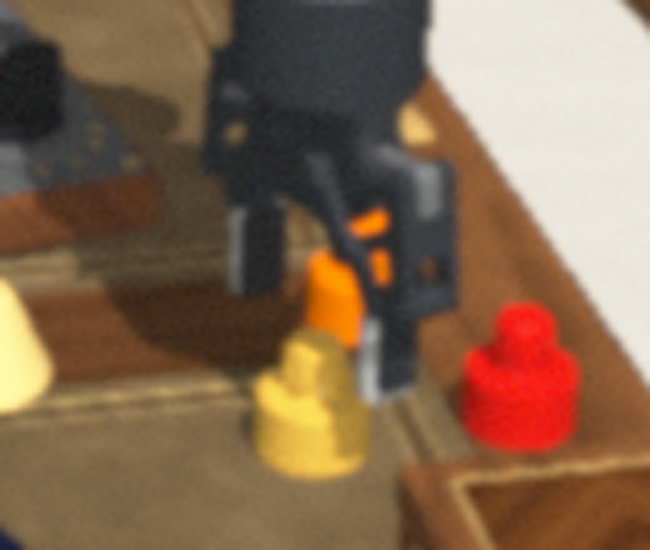

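Call:
move_arm --moves '[[[-0.006,0,-0.012,0.004,0.009,0,-1],[0,0,0,0,0,0,-1],[0,0,0,0,0,0,-1]]]'

```text
clock: 7.35
eef_pos: [0.5979, -0.2238, 0.0413]
tool_rot: [-0.155, 0.988, -0.0, 0.001]
ft_force: [0.5, -0.5, 0.6]
grip_width: 0.0857
```

```bash
python3 st.py
```

```text
t 7.35 p [ 0.5979 -0.2238  0.0413] yaw_y 107.87 z [ 2.1e-03 -5.0e-04 -1.0e+00] F [ 0.5 -0.5  0.6] T [-0.01 -0.03 -0.05] w 0.0857 j [-0.36  0.65  0.1   1.02  0.   -0.67]
```

Call:
move_arm --moves '[[[0,0,0,0,0,0,1],[0,0,0,0,0,0,1],[0,0,0,0,0,0,1],[0,0,0,0,0,0,1],[0,0,0,0,0,0,1],[0,0,0,0,0,0,1],[0,0,0,0,0,0,1],[0,0,0,0,0,0,1]]]'

```text
clock: 8.02
eef_pos: [0.5985, -0.2243, 0.0426]
tool_rot: [-0.155, 0.988, -0.001, 0.002]
ft_force: [-0.3, -0.6, -0.2]
grip_width: 0.0193
```

```bash
python3 st.py; python3 -c "
from h import *
snap('side','s5');crop('s5',290,230,420,340,5,'s5c')"
```

```text
t 8.02 p [ 0.5985 -0.2243  0.0426] yaw_y 107.85 z [ 0.0041 -0.0012 -1.    ] F [-0.3 -0.6 -0.2] T [ 0.02 -0.02  0.  ] w 0.0193 j [-0.36  0.65  0.1   1.02  0.   -0.67]
```

View pics/s5c.png

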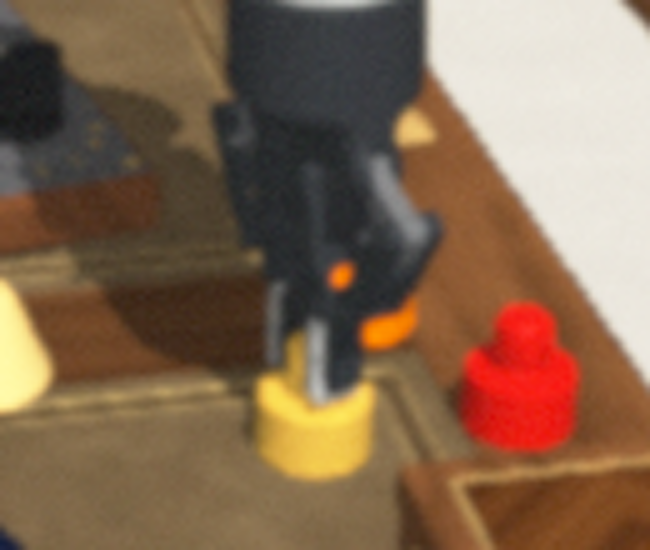

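Call:
move_arm --moves '[[[0,0,0.03,0,0,0,1],[0,0,0.06,0,0,0,1],[0,0,0.08,0,0,0,1],[0,0,0.08,0,0,0,1],[0,0,0.04,0,0,0,1],[0,0,0,0,0,0,1],[0,0,0,0,0,0,1]]]'

```text
clock: 8.65
eef_pos: [0.5926, -0.222, 0.1867]
tool_rot: [-0.155, 0.988, 0.003, -0.004]
ft_force: [0.4, -0.4, -1.1]
grip_width: 0.0196
```

```bash
python3 st.py; python3 -c "
from h import *
snap('side','s6');crop('s6',270,150,430,300,4,'s6c')"
```

```text
t 8.65 p [ 0.5926 -0.222   0.1867] yaw_y 107.86 z [-0.0091  0.0037 -1.    ] F [ 0.4 -0.4 -1.1] T [0.02 0.01 0.01] w 0.0196 j [-0.36  0.54  0.31  1.35  0.   -0.67]
```

View pics/s6c.png

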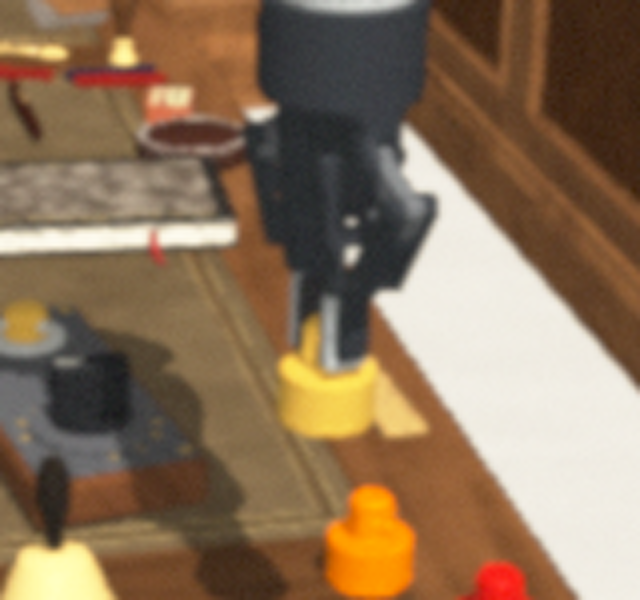

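Call:
move_arm --moves '[[[-0.01,0.035,0,-0.007,-0.017,0,1],[-0.02,0.071,0,0,0,0,1],[-0.02,0.071,0,0,0,0,1],[-0.02,0.071,0,0,0,0,1],[-0.02,0.071,0,0,0,0,1],[-0.02,0.071,0,0,0,0,1],[-0.02,0.071,0,0,0,0,1],[-0.02,0.071,0,0,0,0,1]]]'

```text
clock: 9.37
eef_pos: [0.5041, 0.0458, 0.164]
tool_rot: [-0.147, 0.989, 0.002, -0.015]
ft_force: [0.1, 0.6, -1.0]
grip_width: 0.0194
```

```bash
python3 st.py
```

```text
t 9.37 p [0.5041 0.0458 0.164 ] yaw_y 106.93 z [-2.960e-02  6.000e-04 -9.996e-01] F [ 0.1  0.6 -1. ] T [-0.03 -0.09  0.01] w 0.0194 j [ 0.09  0.32 -0.09  1.18  0.   -0.21]
```

Call:
move_arm --moves '[[[-0.007,0.06,0.01,0,-0.03,0,1],[-0.007,0.05,0.01,0,-0.03,0,1],[-0.004,0.03,0,0,0,0,1],[0,0,0,0,0,0,1],[0,0,0,0,0,0,1],[0,0,0,0,0,0,1]]]'

```text
clock: 9.87
eef_pos: [0.4814, 0.1244, 0.1595]
tool_rot: [-0.153, 0.988, 0.0, -0.012]
ft_force: [-0.6, -0.8, -1.2]
grip_width: 0.0197
```

```bash
python3 st.py
```

```text
t 9.87 p [0.4814 0.1244 0.1595] yaw_y 107.64 z [-0.0247 -0.0031 -0.9997] F [-0.6 -0.8 -1.2] T [-0.04 -0.03 -0.05] w 0.0197 j [ 0.25  0.31 -0.13  1.16  0.   -0.06]
```

Call:
move_arm --moves '[[[0.024,0.015,-0.02,0.006,-0.047,0,1],[0,0,0,0,0,0,1],[0,0,0,0,0,0,1]]]'

```text
clock: 10.12
eef_pos: [0.4923, 0.1285, 0.1463]
tool_rot: [-0.151, 0.988, -0.001, -0.003]
ft_force: [-0.1, -0.0, 0.2]
grip_width: 0.0193
```

```bash
python3 st.py
```

```text
t 10.12 p [0.4923 0.1285 0.1463] yaw_y 107.41 z [-0.0055 -0.0027 -1.    ] F [-0.1 -0.   0.2] T [ 0.    0.02 -0.  ] w 0.0193 j [ 0.26  0.33 -0.14  1.11 -0.   -0.05]
```

Now lower to TCP ≈0.108 (rim ≈ 6 mm above stud top) and look.

Call:
move_arm --moves '[[[0.002,0.007,-0.035,0.005,-0.01,0,1],[0,0,-0.03,0,0,0,1],[0,0,0,0,0,0,1],[0,0,0,0,0,0,1]]]'

```text
clock: 10.45
eef_pos: [0.4932, 0.1277, 0.1134]
tool_rot: [-0.148, 0.989, -0.001, -0.002]
ft_force: [0.7, 0.2, -1.0]
grip_width: 0.0198
```

```bash
python3 st.py; python3 -c "
from h import *
snap('side','s7');crop('s7',220,160,340,270,6,'s7c')"
```

```text
t 10.45 p [0.4932 0.1277 0.1134] yaw_y 107.03 z [-0.0028 -0.0017 -1.    ] F [ 0.7  0.2 -1. ] T [ 0.04  0.04 -0.08] w 0.0198 j [ 0.25  0.36 -0.19  1.03 -0.   -0.04]
```

View pics/s7c.png

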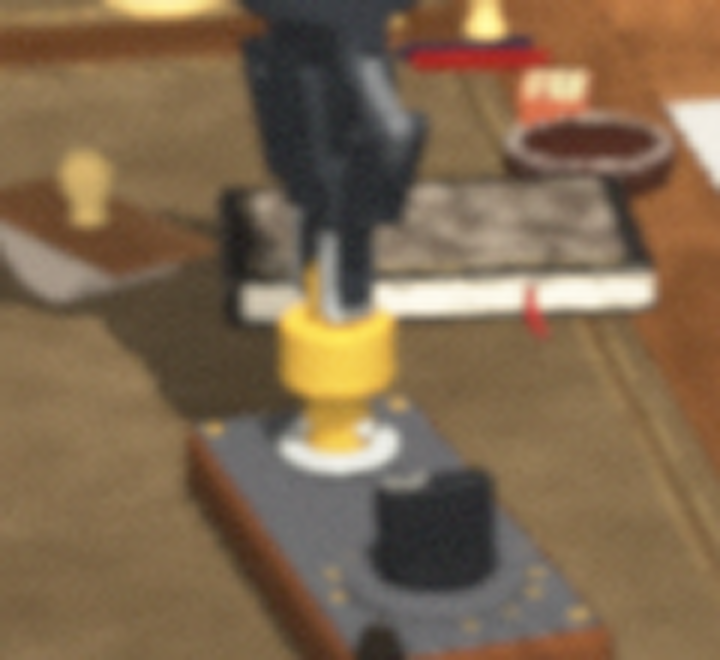

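```bash
python3 - <<'E'
from h import *
c=load('s7');P=cloud(c)
E=np.array(c['extrinsics']);print(E[:3,3])
K=np.array([[c['fx'],0,c['cx']],[0,c['fy'],c['cy']],[0,0,1]],float)
Ei=np.linalg.inv(E); 
def proj(p): return cv2.projectPoints(np.array([p],float),cv2.Rodrigues(Ei[:3,:3])[0],Ei[:3,3],K,np.array(c['distortion'],float))[0][0,0]
th=np.linspace(0,2*np.pi,90)
def low(x,y,z,r):
    q=np.array([proj([x+r*np.cos(t),y+r*np.sin(t),z]) for t in th]); return q[:,0].min(),q[:,0].max(),q[:,1].min(),q[:,1].max()
print('cap rim',low(.4932,.1277,.0708,.023)); 
for y in(.1277,.1317,.1357): print('ring',y,low(.4932,y,.041,.0245))
for v in range(208,241,1):
    row=P[v,272:281]; print(v,np.nanmedian(row,0).round(4))
E
```

```text
[ 0.34252394 -1.15672325  0.61310678]
cap rim (np.float64(265.7007692978589), np.float64(284.49985284295076), np.float64(218.57181313242376), np.float64(225.83704105578485))
ring 0.1277 (np.float64(265.4750584248058), np.float64(285.32298175946346), np.float64(229.3047800547531), np.float64(237.32648498940705))
ring 0.1317 (np.float64(265.29404863298384), np.float64(285.09245680205964), np.float64(228.68203018594474), np.float64(236.66327903574603))
ring 0.1357 (np.float64(265.1139531917884), np.float64(284.86309122822877), np.float64(228.06236240224428), np.float64(236.00345878625814))
208 [0.4925 0.1075 0.1153]
209 [0.4937 0.106  0.1136]
210 [0.493  0.1048 0.1112]
211 [0.4936 0.1066 0.1085]
212 [0.4941 0.1085 0.1048]
213 [0.4936 0.1169 0.0995]
214 [0.4947 0.117  0.097 ]
215 [0.4935 0.1098 0.097 ]
216 [0.4926 0.1041 0.0966]
217 [0.4928 0.1031 0.0944]
218 [0.4929 0.1043 0.0912]
219 [0.4927 0.1037 0.0889]
220 [0.4925 0.1036 0.0864]
221 [0.4925 0.1034 0.0841]
222 [0.4926 0.104  0.0808]
223 [0.4921 0.1036 0.078 ]
224 [0.4923 0.104  0.0755]
225 [0.4922 0.1044 0.0727]
226 [0.4951 0.1311 0.0587]
227 [0.4945 0.1267 0.0581]
228 [0.4945 0.123  0.0569]
229 [0.4936 0.1171 0.0566]
230 [0.4941 0.1176 0.0542]
231 [0.493  0.1166 0.0522]
232 [0.493  0.1161 0.0488]
233 [0.4929 0.1168 0.0465]
234 [0.4927 0.1181 0.0426]
235 [0.4933 0.1174 0.0405]
236 [0.4927 0.1104 0.0409]
237 [0.4922 0.1069 0.04  ]
238 [0.4929 0.1062 0.0381]
239 [0.4922 0.1109 0.0328]
240 [0.4909 0.1049 0.0329]
```

Call:
move_arm --moves '[[[0,0.012,-0.004,0.003,-0.005,0,1],[0,0,0,0,0,0,1],[0,0,0,0,0,0,1]]]'

```text
clock: 10.75
eef_pos: [0.4943, 0.1334, 0.1134]
tool_rot: [-0.147, 0.989, 0.0, 0.001]
ft_force: [0.2, 0.5, -0.8]
grip_width: 0.0196
```

```bash
python3 st.py
```

```text
t 10.75 p [0.4943 0.1334 0.1134] yaw_y 106.92 z [ 2.2e-03  5.0e-04 -1.0e+00] F [ 0.2  0.5 -0.8] T [-0.   -0.06 -0.03] w 0.0196 j [ 0.26  0.36 -0.19  1.02 -0.   -0.03]
```

Call:
move_arm --moves '[[[-0.002,-0.002,-0.012,0,0.004,0,1],[0,0,-0.012,0,0,0,1],[0,0,0,0,0,0,1],[0,0,0,0,0,0,1]]]'

```text
clock: 11.08
eef_pos: [0.4941, 0.1329, 0.1018]
tool_rot: [-0.147, 0.989, 0.0, 0.002]
ft_force: [0.3, -0.1, -1.9]
grip_width: 0.0197
```

```bash
python3 st.py
```

```text
t 11.08 p [0.4941 0.1329 0.1018] yaw_y 106.96 z [ 0.0031  0.0013 -1.    ] F [ 0.3 -0.1 -1.9] T [ 0.05  0.01 -0.01] w 0.0197 j [ 0.26  0.37 -0.21  0.99  0.   -0.03]
```

Rim at ~59 mm, level with the stud top. Continue gently.

Call:
move_arm --moves '[[[-0.001,0,-0.008,-0.002,0.006,0,1],[0,0,-0.004,0,0,0,1],[0,0,0,0,0,0,1]]]'

```text
clock: 11.33
eef_pos: [0.4934, 0.1329, 0.095]
tool_rot: [-0.148, 0.989, 0.0, -0.0]
ft_force: [-0.4, -0.0, -1.7]
grip_width: 0.0199
```

```bash
python3 st.py
```

```text
t 11.33 p [0.4934 0.1329 0.095 ] yaw_y 106.97 z [-9.e-04 -0.e+00 -1.e+00] F [-0.4 -0.  -1.7] T [ 0.01 -0.08  0.  ] w 0.0199 j [ 0.26  0.38 -0.21  0.98  0.   -0.03]
```

Call:
move_arm --moves '[[[0,0,-0.006,0,0,0,1],[0,0,-0.006,0,0,0,1]]]'

```text
clock: 11.5
eef_pos: [0.495, 0.1324, 0.0911]
tool_rot: [-0.147, 0.989, -0.001, 0.001]
ft_force: [-2.6, -0.9, 10.1]
grip_width: 0.0194
```

```bash
python3 st.py
```

```text
t 11.5 p [0.495  0.1324 0.0911] yaw_y 106.94 z [ 0.0031 -0.0014 -1.    ] F [-2.6 -0.9 10.1] T [-0.27  0.83 -0.02] w 0.0194 j [ 0.26  0.38 -0.22  0.97 -0.   -0.03]
```

Call:
move_arm --moves '[[[-0.003,0,-0.01,0,0.005,0,1],[0,0,-0.01,0,0,0,1],[0,0,-0.006,0,0,0,1]]]'

```text
clock: 11.75
eef_pos: [0.4939, 0.132, 0.0796]
tool_rot: [-0.147, 0.989, -0.001, 0.001]
ft_force: [-6.8, -1.4, 34.5]
grip_width: 0.0198
```

```bash
python3 st.py
```

```text
t 11.75 p [0.4939 0.132  0.0796] yaw_y 106.92 z [ 0.0025 -0.0017 -1.    ] F [-6.8 -1.4 34.5] T [-0.36  1.29  0.  ] w 0.0198 j [ 0.26  0.39 -0.23  0.94 -0.   -0.03]
```

Call:
move_arm --moves '[[[0,0,-0.004,0,0,0,1],[0,0,-0.004,0,0,0,1],[0,0,-0.004,0,0,0,1],[0,0,-0.004,0,0,0,1]]]'

```text
clock: 12.08
eef_pos: [0.4939, 0.1321, 0.0797]
tool_rot: [-0.147, 0.989, -0.001, 0.003]
ft_force: [-6.3, -2.0, 15.8]
grip_width: 0.0197
```

```bash
python3 st.py; python3 -c "
from h import *
snap('side','s8');crop('s8',220,160,340,270,6,'s8c')"; python3 st.py
```

```text
t 12.08 p [0.4939 0.1321 0.0797] yaw_y 106.92 z [ 6.5e-03 -6.0e-04 -1.0e+00] F [-6.3 -2.  15.8] T [-0.5  1.3 -0. ] w 0.0197 j [ 0.26  0.39 -0.24  0.94 -0.   -0.03]
t 12.13 p [0.4939 0.1321 0.0797] yaw_y 106.92 z [ 6.7e-03 -6.0e-04 -1.0e+00] F [-5.8 -1.3 15.1] T [-0.39  1.33  0.03] w 0.0195 j [ 0.26  0.39 -0.24  0.94 -0.   -0.03]
```

View pics/s8c.png

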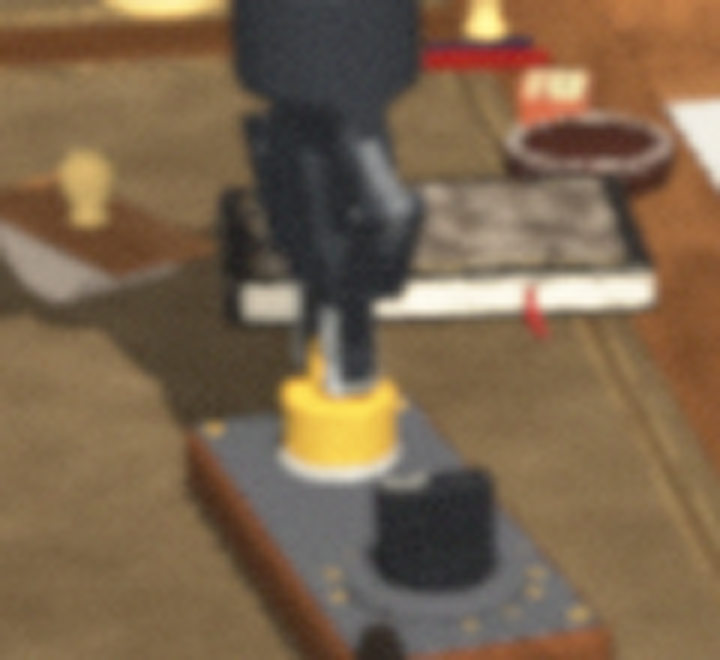

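Call:
move_arm --moves '[[[-0.002,0,-0.007,0,0.008,0,1],[-0.001,0,-0.007,0,0.004,0,1],[-0.001,0,-0.007,0,0.004,0,1]]]'

```text
clock: 12.38
eef_pos: [0.4939, 0.132, 0.0796]
tool_rot: [-0.147, 0.989, -0.0, 0.004]
ft_force: [-8.5, -3.6, 24.5]
grip_width: 0.0198
```

```bash
python3 st.py; python3 -c "
from h import *
camera('side')"; python3 st.py
```

```text
t 12.38 p [0.4939 0.132  0.0796] yaw_y 106.91 z [ 7.4e-03  4.0e-04 -1.0e+00] F [-8.5 -3.6 24.5] T [-0.67  1.87 -0.04] w 0.0198 j [ 0.26  0.39 -0.24  0.93 -0.   -0.03]
t 12.43 p [0.4939 0.1321 0.0796] yaw_y 106.91 z [ 7.6e-03  4.0e-04 -1.0e+00] F [-9.5 -2.9 24.7] T [-0.68  1.89 -0.04] w 0.0197 j [ 0.26  0.39 -0.24  0.93 -0.   -0.03]
```

Steady at about 25 N, ring fully down. The top picture and the side view showed the knob at its stop and the bell untouched. Handing in.

```bash
python3 -c "
from st import *
job_done(); st()
c=snap('side','s9');P=cloud(c).reshape(-1,3)"
```

```text
the job is handed in; nothing more can be done
the job is handed in; nothing more can be done
```

The job is handed in: the dimmer knob is at its anticlockwise end stop, and the brass cap is clicked onto the stud with the gripper still pressing it down.

- **Knob:** I turned it anticlockwise by about 54° until it hit the stop, at about 3 N m of torque. The top camera afterwards showed the grip bar at 9.8°, against a dock yaw of 10.1°, with the pointer on the first tick. The gripper itself read about 7° further round, so the pads probably slipped on the bar at the stop.
- **Cap:** I gripped it by its round grip, carried it to the stud and pressed. The push reached about 10 N at the balls. The tool then moved down to 79.6 mm, which matches a fully pressed ring if the cap did not slip in the grip. The side view shows the cap sitting on the ring.
- **Final push:** The last reading, just before handing in at 12.4 s, was about 25 N down and steady, with about 10 N sideways that I did not remove. The highest reading I saw was about 35 N.
- **Bell:** I did not touch it. It had not moved in the top picture taken at 6.2 s, with the knob already turned, but I did not check its position again after that. The carry path passed about 100 mm from it.

Top and side cameras disagreed by about 8 mm in y. I settled it with the position felt when gripping the knob and with the cap-to-stud offset in the side view.

A last picture and reading after handing in were not possible, because the interface refuses calls once the job is in.

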